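Index the driver turret and gauge the gap under the test baffle

TASK

Turn the driver turret one click counter-clockwise seen from above (its upright post is the handle), so that the next driver stands under the round test baffle, and let go of the post. Then pick up the tapered feeler blade by its handle and slide it level, thin end first, into the gap between that driver's flat back plate and the baffle until it drags snugly and lifts the floating baffle by about one or two millimetres. Finish still holding the handle with the blade at that depth, and leave the loose parts on the bench alone.

Things in the scene. Friction and masses are not known exactly. Their poses are not given: they have to be found in the camera images.
- turret_axis (a point): Centre of the top face of the turret, an aluminium disc of 216 mm diameter, 36 mm above the bench, on its upright turning axis. Axes are those of the fixed base (they do not turn): x from the baffle's station across the turret, y towards the threaded column, z up. The baffle's centre is 62 mm from the axis in -x; its gap is open towards -x, the robot's side.
- column (a point): Foot of the threaded column on the bench, 135 mm from the turret axis in the base's +y (same axes). Column top 168 mm above the bench; the crank reaches 55 mm further in +y. An arm 20 mm wide, 127 to 139 mm above the bench (148 mm at the column, 153 mm at the baffle's stem), runs from it to the baffle. Base plate 320 mm long in y, 224 mm in x, 12 mm high.
- turret (a joint): Turret angle in rad, 0 at the start, growing counter-clockwise seen from above. A sprung ball in the rim clicks in at 0, 1.571 and 3.142, pulling the turret in only from within about 0.08 rad; leaving or entering a click takes up to about 8 N at the post, between clicks it turns easily and stays. End stops just outside 0 and 3.142. One click = 1.571.
- post_grip (a point): Middle of the grip on the turret's upright post: a black round grip of 18 mm diameter, 34 mm tall (top 118 mm above the bench, this point 101 mm) on a thinner stem. It stands 95 mm from the axis, at the start midway between the base's +x and -y; it turns with the turret, one click brings it midway between +x and +y.
- plate_top (a point): Centre of the flat top of the next driver's steel back plate (76 mm diameter, 10 mm thick), 86 mm above the bench: a driver standing face down, 84 mm black flange below, ferrite ring and back plate on top. At the start it is at the base's +y side; one click brings it centrally under the baffle. The identical driver at the base's +x side is not used.
- baffle_face (a point): Centre of the underside of the round plywood test baffle (74 mm diameter, 9 mm thick; the underside is flat to 33 mm radius with a 4 mm bevel outside that). It hangs from the arm on a sprung stem. At rest it is 4.0 to 5.6 mm above the back plate of a driver under it (this varies).
- baffle (a joint): Lift of the floating baffle above its rest, m: 0 at rest, up to 0.008. A spring and its weight press it down with about 2 N at rest and 1.5 N more per mm of lift.
- feeler_grip (a point): Centre of the feeler's handle, a black block 44 mm long (x), 20 wide (y), 44 tall, standing on the bench; this point is 22 mm up. x points along the blade to its thin end. Steel blade 18 mm wide, 63 mm out of the handle: flat underside 10 mm below this point, top sloping, 2.5 mm thick at the tip and 1 mm more every 12 mm towards the handle. 0.14 kg.
- feeler_tip (a point): The middle of the blade's thin end, at its underside: 85 mm ahead (x) of the handle's centre and 10 mm below it. The blade is springy: its thin end gives up or down by about 1.6 mm per newton, so that it settles flat on the plate.
- magnet_ring: Loose grey ferrite ring lying flat, 72 mm across, 32 mm hole, 15 mm tall; origin at the centre of its underside. Leave alone.
- dust_cap: Loose chrome dust cap, a dome of 48 mm diameter, 17 mm tall; origin at the centre of its underside. Leave alone.
- coil_former: Loose brass tube standing upright, 33 mm diameter, 34 mm tall; origin at the centre of its underside. Leave alone.
- frame: Loose black cone-driver frame, bowl-shaped, open upward, 120 mm across the rim, 39 mm tall; origin at the centre of its underside. Leave alone.
Things that resemble listed ones, but are neither listed nor needed, are in the scene too. Several things look just like the part that bears feeler_grip: the one meant starts farthest from the robot's base.

How it is judged:
By the outcome, as a careful person would: the job done as asked, in the order asked, and still so for the second after the job is handed in, while the arm keeps its last pose, push and grip.
It also fails if it takes over 66 s, if anything falls off the work surface, if the arm or the gripper's body presses on something with over 40 N, if the wrist force passes 120 N, or if a joint passes its speed limit or range.

ROBOT

A 6-joint arm with a two-finger parallel gripper is mounted at the origin on the work surface. World frame = base frame: x ahead of the robot, y to its left, z up, the work surface at z = 0. Lengths are in m, angles in rad, forces in N, time in s.
With the tool pointing down it reaches from about 0.3 to 0.775 m from the base axis. Payload 14.6 kg.
Tool frame: the origin (TCP) lies midway between the tips of the shut fingers; the grasp point (between the pads) lies 19 mm behind it (arm.pinch_z is the distance from the TCP to the grasp point, in m); z points along the fingers, y is the direction in which the jaws open and shut (so a half turn about z gives the same grasp; the last joint's range is limited). The gripper opens to 94 mm and grips with 3 to 60 N. Pads are 16 mm wide; open, the fingers measure 119 mm over their backs; the gripper's body (75 mm by 177 mm) begins 78 mm behind the grasp point.
Start: joints at [1.236, 0.3, 1.521, -0, 1.321, -0.067], TCP at [0.146, 0.53, 0.205] pointing down, gripper open.
Joint ranges: [-3.03, 3.03], [-0.79, 2.21], [0.23, 2.52], [-1.04, 4.18], [0, 3.07], [-2.55, 2.55]. Speed limits (rad/s): [2.22, 2.22, 2.57, 3.14, 3.14, 3.14].

INTERFACE

Orientations are given as a unit quaternion [x, y, z, w].
In Python, from station import get_state, cams, arm gives the robot as it stands.
- The arm moves only by the tool carry_out, never from a script. Its argument "increments" is a list of rows, each an object of numbers: "tx", "ty", "tz": the shift along the tool's x, y, z in m; "wx", "wy", "wz": the turn, a rotation vector about the tool's x, y, z in degrees; "gripper": the closure, from 0 (fully open) to 1 (shut). In form: [{"tx": .., "ty": .., "tz": .., "wx": .., "wy": .., "wz": .., "gripper": ..}, ...]. A call has 1 to 12 rows; each row is the pose to reach, as a shift and turn from the pose commanded when the call began, along the tool's axes at that moment; what a row does not reach only later rows make up. A row lasts 1/10 s, in which the tool goes at most 50 mm and 8.59 degrees, less where a joint would pass 70% of its speed; a pose out of reach is approached as far as the arm can. A call with a gripper value outside its range is refused whole. The fingers move at their own pace and stop on an object; "newtons" is the grip in N (left out, the last holds). Time passes only in rows, so rows that repeat a pose let the fingers close. It gives the time, the measured TCP pose, the force and the opening at its end, in the units of the state.
- get_state(): the state, without advancing time (a new reading comes with each control period).
- cams.capture(name): name is "scene" or "top"; returns a dict with "frame" (400x640x3 uint8, red, green, blue), "vertical_fov" (degrees; the focal length in pixels is half the picture's height over the tangent of half this angle, whatever the lens; pixels are square), "cx", "cy" (the principal point, pixels), "cam_to_world" (4x4, takes a point from camera to world coordinates). Camera axes: x right, y up, looking along -z (the intrinsics and any distortion apply to the point x, -y, -z); pixel columns grow to the right and rows downward; lengths in m; the calibration is good to about 2 mm. A picture is of the moment at which its call begins. There is no depth.
- arm.close_job(): hands the job in, once; it reports no verdict.
Trained networks look in a picture, given as the dict that the camera call returned (one of the last four; its "shot" number tells which), for a name from the list of things; names that differ only in an ending like _2 or _b are one class to them, and where a whole thing is asked for, a point or a joint stands for the part that bears it (a point fixed in the world has none). Each returns a list of dicts, best first, with "score" (0 to 1); they miss things now and then, are a little off and sometimes report something else, mostly with a low value. They report only what shows in the picture. A call takes as long as a camera call. They do not tell look-alikes from the thing itself.
- cams.spot_in(picture, thing): "extent" ([centre column, centre row, width, height] in pixels, round what is visible of it).
- cams.landmark_of(picture, thing): "xy" ([column, row] in pixels: a listed point, or the origin of a listed thing).
The state is a dict: "t": time; "joint_pos": joint angles; "joint_velocities": joint speeds; "effort": joint torques, N m; "position": TCP position; "orientation": TCP orientation; "force": force on the tool from outside, world axes, zero at the start; "moment": the same for the moment, N m; "finger_gap": opening from 0.0 (shut) to 1.0 (fully open).
Only numpy, scipy, OpenCV 4.12 (cv2) and the standard library are available. Lean on these libraries where they do the work, as an engineer would, in place of code of your own. Each camera call takes 0.05 s, during which the arm holds its last target.

## Working session

There is one attempt and no reset: what is moved stays moved. The work goes in short steps, Python scripts to look and compute and a tool call to move; the robot and the scene stay as the last step left them, time stands still between calls to the robot, and variables do not carry over. Pictures are saved under pics/ and viewed, and the job is handed in when it is done.

Besides the shell and the picture viewer there is one more tool, called after "Request:" as name(argument=value, ...) on one line, values as JSON. carry_out: Moves the arm, as the interface text tells. Its arguments: {"type":"object","properties":{"increments":{"type":"array"},"newtons":{"type":"number"}},"required":["increments"]}

```bash
ls; mkdir -p pics
python3 - <<'E'
from station import get_state,cams,arm
import cv2,json
print(get_state())
print(arm.pinch_z)
for n in("scene","top"):
    p=cams.capture(n)
    cv2.imwrite(f"pics/{n}0.png",cv2.cvtColor(p["frame"],cv2.COLOR_RGB2BGR))
    print({k:v for k,v in p.items() if k!="frame"})
    for th in["turret_axis","column","post_grip","plate_top","baffle_face","feeler_grip","feeler_tip","magnet_ring","dust_cap","coil_former","frame"]:
        print(th,[( [round(x) for x in d["xy"]],round(d["score"],2)) for d in cams.landmark_of(p,th)][:5])
E
```

```text
pics
{'t': 0.0, 'joint_pos': array([ 1.23641652e+00,  3.00468104e-01,  1.52160603e+00,  1.63093793e-05,
        1.32071061e+00, -6.66011995e-02]), 'joint_velocities': array([ 0.00103665,  0.00067185,  0.00056561, -0.00143426,  0.00044101,
       -0.00101472]), 'effort': array([-3.80576123e-03, -5.31789351e+01, -3.52742457e+01,  7.06650387e-02,
        2.43756064e-02, -1.08206891e-04]), 'position': array([0.14543292, 0.53013727, 0.20487743]), 'orientation': array([ 1.33491621e-01,  9.91049763e-01, -5.82532960e-04, -1.26444061e-04]), 'force': array([-0.57519153,  0.37202218,  0.47997107]), 'moment': array([-0.02901406, -0.05586582,  0.00387991]), 'finger_gap': 0.9957941790414343}
0.0188
{'vertical_fov': 50.78125022997382, 'cx': 319.1314672676369, 'cy': 196.6753953467556, 'cam_to_world': array([[ 0.31139402, -0.58108758,  0.75191155,  1.37966898],
       [ 0.95022928,  0.1986501 , -0.2400051 , -0.2500012 ],
       [-0.00990332,  0.78922453,  0.61402489,  0.75165608],
       [ 0.        ,  0.        ,  0.        ,  1.        ]]), 'shot': 1}
turret_axis [([324, 222], 0.96), ([372, 225], 0
[... 599 characters left out ...]
8616,  0.3986933 ],
       [-0.99983482, -0.01684303, -0.00682992, -0.00148849],
       [-0.00895409,  0.12945673,  0.99154464,  1.25315879],
       [ 0.        ,  0.        ,  0.        ,  1.        ]]), 'shot': 2}
turret_axis [([322, 184], 0.75)]
column []
post_grip [([345, 158], 0.89), ([210, 156], 0.71)]
plate_top [([299, 177], 0.81)]
baffle_face [([319, 199], 0.65)]
feeler_grip [([376, 263], 0.81), ([314, 274], 0.8), ([275, 263], 0.74), ([317, 181], 0.58), ([216, 237], 0.57)]
feeler_tip [([384, 290], 0.68), ([246, 270], 0.66), ([211, 213], 0.56), ([329, 247], 0.46)]
magnet_ring [([426, 243], 0.59)]
dust_cap [([400, 142], 0.57)]
coil_former [([432, 189], 0.38)]
frame [([210, 156], 0.74)]
```

Run:
```python
import cv2
a=cv2.imread("pics/scene0.png")[130:330,150:500]; cv2.imwrite("pics/scene0c.png",cv2.resize(a,None,fx=2.28,fy=2.28,interpolation=cv2.INTER_CUBIC))
a=cv2.imread("pics/top0.png")[110:320,180:460]; cv2.imwrite("pics/top0c.png",cv2.resize(a,None,fx=2.8,fy=2.8,interpolation=cv2.INTER_CUBIC))
```

```text
(no output)
```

View pics/scene0c.png

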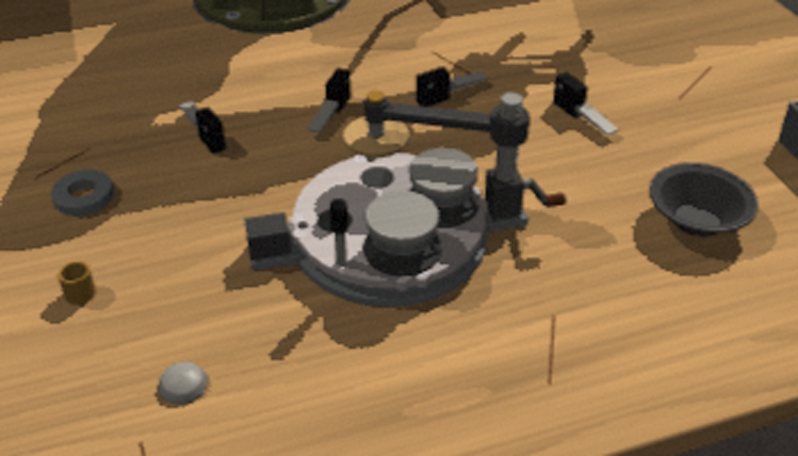

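View pics/top0c.png

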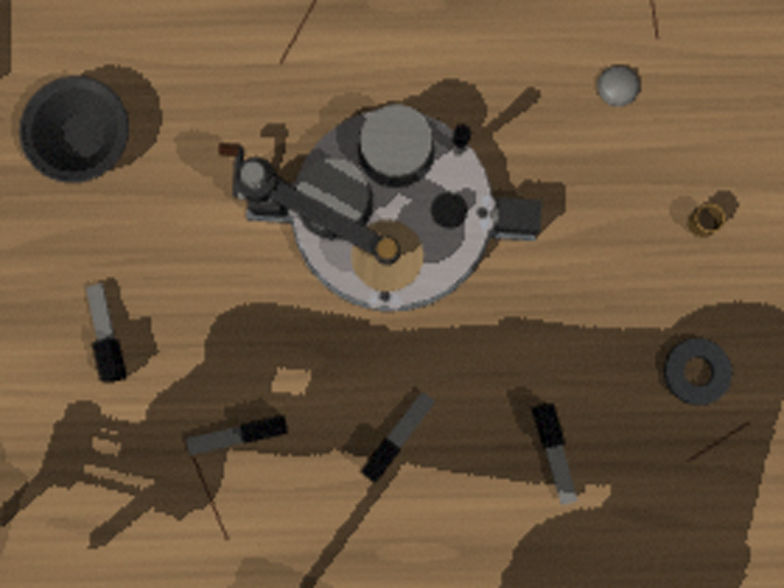

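View pics/top0.png

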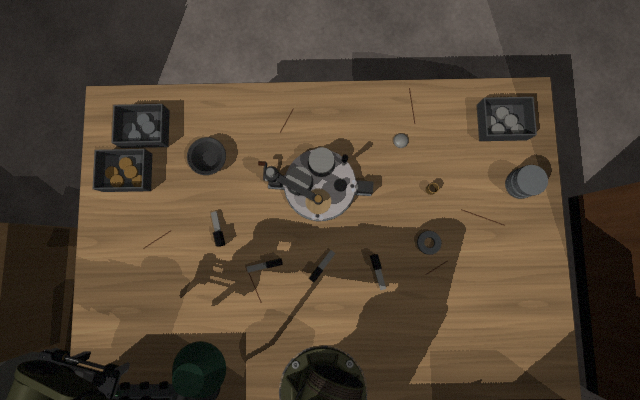

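```bash
cat > h.py <<'E'
import numpy as np,cv2
from scipy.optimize import least_squares
def K(p):
    h=p["frame"].shape[0]; f=h/2/np.tan(np.radians(p["vertical_fov"])/2); return f
def ray(p,px):
    f=K(p); d=np.array([(px[0]-p["cx"])/f,-(px[1]-p["cy"])/f,-1.]); T=p["cam_to_world"]
    return T[:3,3],T[:3,:3]@d
def onz(p,px,z):
    o,d=ray(p,px); return o+d*(z-o[2])/d[2]
def proj(p,X):
    f=K(p);T=p["cam_to_world"]; c=(np.atleast_2d(X)-T[:3,3])@T[:3,:3]
    return np.stack([p["cx"]+f*c[:,0]/-c[:,2],p["cy"]-f*c[:,1]/-c[:,2]],1)
def tri(ps,pxs):
    A=[];b=[]
    for p,x in zip(ps,pxs):
        o,d=ray(p,x); d=d/np.linalg.norm(d); M=np.eye(3)-np.outer(d,d); A.append(M);b.append(M@o)
    A=np.vstack(A);b=np.hstack(b); X=np.linalg.lstsq(A,b,rcond=None)[0]; return X
def save(p,name,box=None,s=1):
    a=cv2.cvtColor(p["frame"],cv2.COLOR_RGB2BGR)
    if box: a=a[box[1]:box[3],box[0]:box[2]]
    cv2.imwrite("pics/"+name,cv2.resize(a,None,fx=s,fy=s,interpolation=cv2.INTER_CUBIC))
E
python3 - <<'E'
from station import get_state,cams,arm
from h import *
import pickle
s=cams.capture("scene");t=cams.capture("top")
pickle.dump((s,t),open("p0.pkl","wb"))
hz={"turret_axis":.036,"column":0,"post_grip":.101,"plate_top":.086,"baffle_face":.09,"feeler_grip":.022,"feeler_tip":.012}
for th,z in hz.items():
    for n,p in(("s",s),("t",t)):
        for d in cams.landmark_of(p,th): print(th,n,np.round(d["xy"],1),round(d["score"],2),np.round(onz(p,d["xy"],z)[:2],4))
# tool check: project TCP
X=get_state()["position"]; print(proj(s,X),proj(t,X))
c=lambda u,v:(180+u/2.8,110+v/2.8)
for u,v in[(108,360),(265,429),(381,460),(548,426)]:
    q=onz(t,c(u,v),.044); print(q[:2],np.hypot(*q[:2]))
E
```

```text
turret_axis s [321.3 221.2] 0.69 [0.6028 0.003 ]
turret_axis t [320.1 182.3] 0.91 [ 0.6106 -0.0015]
column s [186.6 259.3] 0.73 [ 0.5916 -0.3412]
column s [372.5 223.1] 0.55 [0.6153 0.1434]
column t [275.2 181.2] 0.79 [0.6228 0.1386]
post_grip s [294.4 226. ] 0.89 [ 0.6693 -0.0841]
post_grip t [345.1 158.5] 0.64 [ 0.6677 -0.0748]
plate_top s [342.6 203.9] 0.66 [0.6117 0.0568]
plate_top t [299.9 178.7] 0.83 [0.6135 0.0571]
baffle_face s [312.  190.9] 0.65 [ 0.5402 -0.0013]
baffle_face t [317.5 200.3] 0.63 [0.5488 0.0068]
feeler_grip s [299.4 167.2] 0.82 [0.3249 0.0236]
feeler_grip s [241.9 188.6] 0.82 [ 0.3775 -0.1649]
feeler_grip s [340.2 171.1] 0.81 [0.386  0.1358]
feeler_grip s [400.7 170.1] 0.64 [0.4411 0.3125]
feeler_grip t [217.8 240.3] 0.71 [0.4412 0.3097]
feeler_grip t [274.5 262.4] 0.69 [0.3726 0.1388]
feeler_grip t [315.8 273.9] 0.6 [0.3369 0.0159]
feeler_grip t [376.8 262. ] 0.58 [ 0.369  -0.1666]
feeler_tip s [417.  189.5] 0.6 [0.5338 0.3194]
feeler_tip s [363.  163.1] 0.56 [0.3539 0.2252]
feeler_tip s [232.  177.9] 0.53 [ 0.2997 -0.1828]
feeler_tip s [287.7 183.1] 0.46 [ 0.3808 -0.0292]
feeler_tip t [384.1 292.3] 0.66 [ 0.2793 -0.1866]
feeler_tip t [328.6 248.3] 0.6 [ 0.412  -0.0238]
feeler_tip t [248.1 270.1] 0.47 [0.3508 0.2195]
feeler_tip t [211.6 214.8] 0.41 [0.5196 0.3325]
[[424.47011676  68.55458114]] [[108.3473256  359.33420426]]
[0.44545744 0.30194084] 0.5381455235741672
[0.37072543 0.13589234] 0.3948469012069342
[0.33685554 0.01479205] 0.33718015744705054
[ 0.3692061  -0.16046919] 0.40257112288590413
```

```bash
cat > ov.py <<'E'
from h import *
import pickle,sys
def model(ax,ay,yaw,th=0):
    c,s=np.cos(yaw),np.sin(yaw); R=np.array([[c,-s,0],[s,c,0],[0,0,1]]); o=np.array([ax,ay,0])
    a=np.linspace(0,2*np.pi,120)
    circ=lambda cx,cy,r,z:(np.stack([cx+r*np.cos(a),cy+r*np.sin(a),0*a+z],1))@R.T+o
    L=[circ(0,0,.108,.036)]
    for t in(np.pi/2+th,0+th): L.append(circ(.062*np.cos(t),.062*np.sin(t),.038,.086))
    L.append(circ(-.062,0,.037,.100))
    t=-np.pi/4+th; L.append(circ(.095*np.cos(t),.095*np.sin(t),.009,.118)); L.append(circ(.095*np.cos(t),.095*np.sin(t),.009,.084))
    L.append(circ(0,.135,.005,.168))
    return L
def feeler(x,y,yaw,z0=0):
    c,s=np.cos(yaw),np.sin(yaw); R=np.array([[c,-s,0],[s,c,0],[0,0,1]]); o=np.array([x,y,z0])
    q=lambda x0,x1,w,z:np.array([[x0,-w,z],[x1,-w,z],[x1,w,z],[x0,w,z],[x0,-w,z]])@R.T+o
    return [q(-.022,.022,.01,.044),q(-.022,.022,.01,0),q(.022,.085,.009,.0145)]
def draw(p,L,box,s,name):
    a=cv2.cvtColor(p["frame"],cv2.COLOR_RGB2BGR)[box[1]:box[3],box[0]:box[2]]
    a=cv2.resize(a,None,fx=s,fy=s,interpolation=cv2.INTER_CUBIC)
    for i,l in enumerate(L):
        q=(proj(p,l)-[box[0],box[1]]+.5)*s
        cv2.polylines(a,[np.round(q*8).astype(int)],False,[(0,0,255),(0,255,0),(255,255,0),(255,0,255)][i%4],1,cv2.LINE_AA,3)
    cv2.imwrite("pics/"+name,a)
E
cat > f.py <<'E'
from ov import *
s,t=pickle.load(open("p0.pkl","rb"))
L=model(.608,0,-.08)
draw(t,L,(260,130,390,230),6,"ot1.png");draw(s,L,(250,150,400,270),5,"os1.png")
E
python3 f.py
```

```text
(no output)
```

View pics/ot1.png

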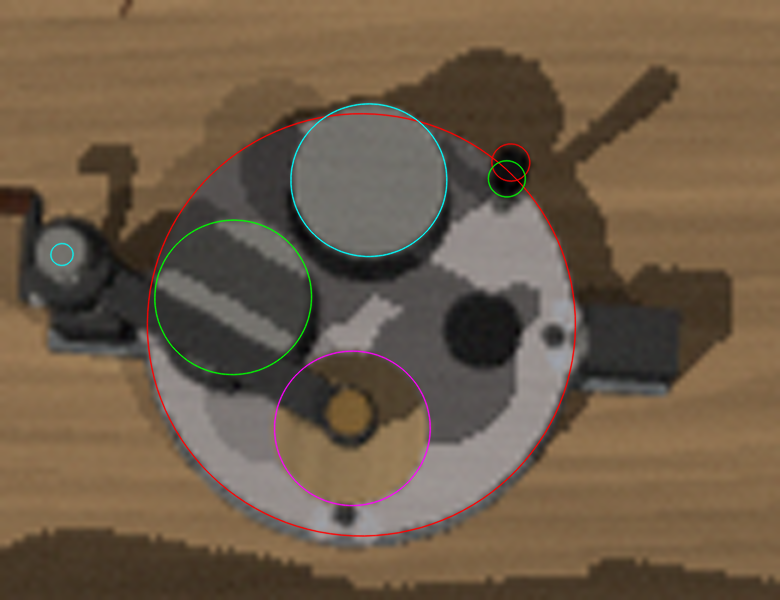

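View pics/os1.png

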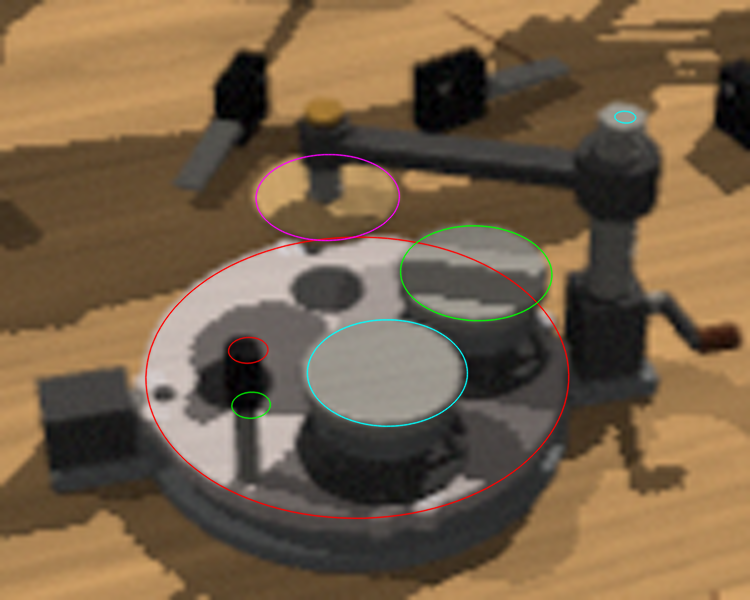

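```bash
cat > f2.py <<'E'
from ov import *
s,t=pickle.load(open("p0.pkl","rb"))
L=feeler(.4412,.311,.19)
draw(t,L,(190,195,250,260),8,"ot2.png");draw(s,L,(380,140,440,200),8,"os2.png")
a=np.hstack([cv2.resize(cv2.imread("pics/"+n),(400,400)) for n in("ot2.png","os2.png")]);cv2.imwrite("pics/o2.png",a)
E
python3 f2.py
```

```text
(no output)
```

View pics/o2.png

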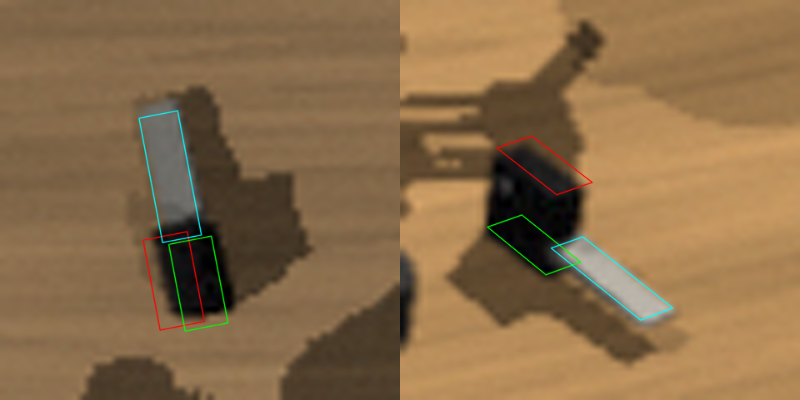

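```bash
cat > f2.py <<'E'
from ov import *
s,t=pickle.load(open("p0.pkl","rb"))
L=feeler(.444,.306,.20)
draw(t,[],(195,200,245,260),10,"a.png");draw(t,L,(195,200,245,260),10,"ot2.png");draw(s,L,(380,150,430,210),10,"os2.png")
a=np.hstack([cv2.imread("pics/"+n) for n in("ot2.png","os2.png")])
cv2.imwrite("pics/o3.png",cv2.resize(a,(800,480)))
E
python3 f2.py
```

```text
(no output)
```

View pics/o3.png

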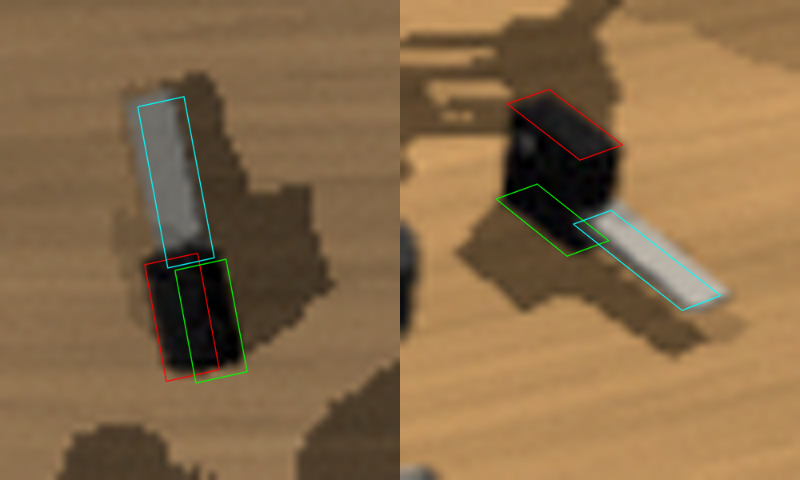

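View pics/a.png

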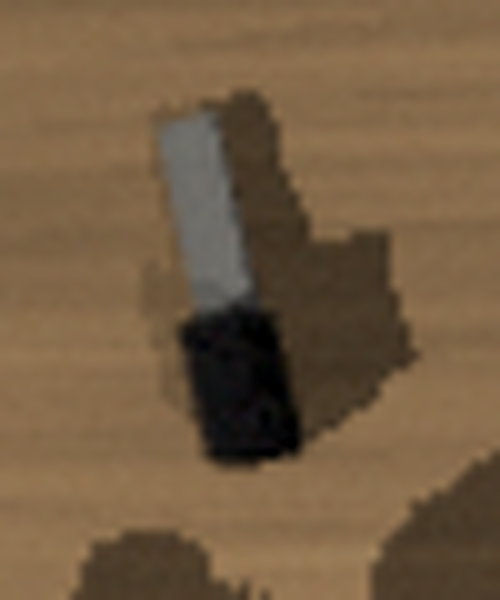

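```bash
cat > f3.py <<'E'
from ov import *
s,t=pickle.load(open("p0.pkl","rb"))
T=[((163,125),(.085,.009,.0145)),((213,115),(.085,-.009,.0145)),((300,450),(-.022,-.01,0)),((208,460),(-.022,.01,.044)),((182,325),(.022,.01,.044))]
S=[((728,295),(.085,.009,.0145)),((687,309),(.085,-.009,.0145)),((575,250),(.022,-.01,0)),((620,147),(.022,.01,.044)),((510,105),(-.022,-.01,.044)),((502,195),(-.022,-.01,0))]
pt=np.array([np.array(a)/10+[195,200]-.5 for a,_ in T]);ps=np.array([np.array(a)/8+[380,150]-.5 for a,_ in S])
mt=np.array([b for _,b in T]);ms=np.array([b for _,b in S])
def res(v,full=False):
    c,q=np.cos(v[2]),np.sin(v[2]);R=np.array([[c,-q,0],[q,c,0],[0,0,1]]);o=np.array([v[0],v[1],0])
    r=[proj(t,mt@R.T+o)-pt,proj(s,ms@R.T+o)-ps]
    return r if full else np.vstack(r).ravel()
r=least_squares(res,[.444,.306,.2],loss="soft_l1",f_scale=.5);print(r.x)
for q in res(r.x,True):print(np.round(q,1))
L=feeler(*r.x)
draw(t,L,(195,200,245,260),10,"ot2.png");draw(s,L,(380,150,430,210),10,"os2.png")
a=np.hstack([cv2.imread("pics/"+n) for n in("ot2.png","os2.png")])
cv2.imwrite("pics/o4.png",cv2.resize(a,(800,480)))
E
python3 f3.py
```

```text
[0.45105278 0.33416848 0.22543186]
[[-8.9 -1.1]
 [-8.2 -1.5]
 [-8.1 -0.9]
 [-9.3 -0.6]
 [-9.8 -1.6]]
[[-40.7  -0.7]
 [-40.2  -0.6]
 [-41.4   0.2]
 [-40.1  -0.9]
 [-41.1  -0.5]
 [-41.6   0.1]]
```

View pics/o4.png

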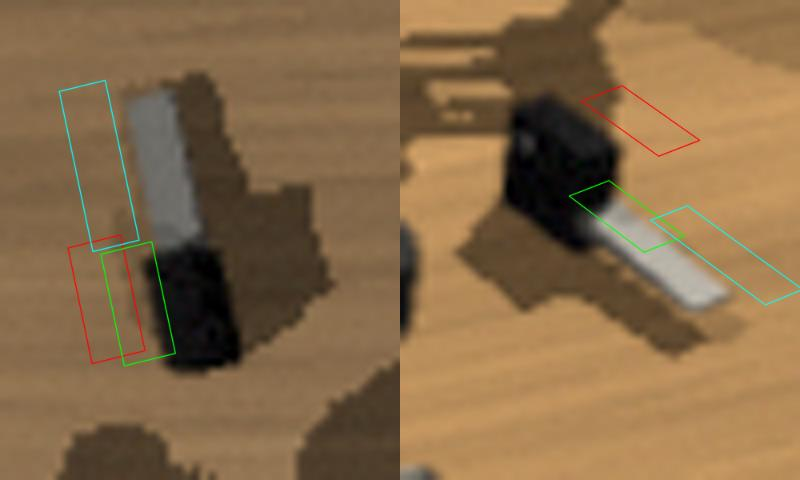

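```bash
sed -i 's#np.array(a)/8+\[380,150\]#np.array(a)/8+[330,150]#' f3.py; python3 f3.py
```

```text
[0.4460488  0.30701543 0.21964674]
[[ 0.   0.3]
 [ 0.8 -0.1]
 [ 0.7  0.7]
 [-0.2  1. ]
 [-0.6 -0. ]]
[[ 0.1  0.1]
 [ 0.5  0.3]
 [-0.3  1. ]
 [ 0.9 -0.1]
 [ 0.1  0.2]
 [-0.3  0.8]]
```

View pics/o4.png

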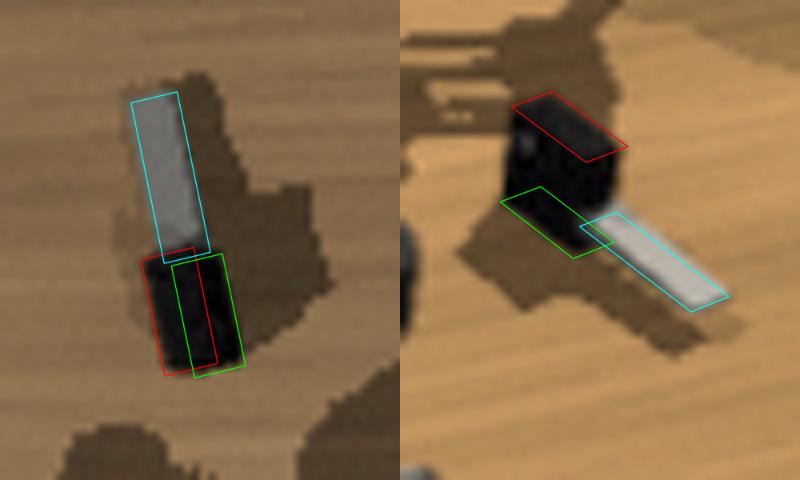

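```bash
cat > plan.py <<'E'
from station import get_state
import numpy as np,sys
from scipy.spatial.transform import Rotation as R
def go(x,y,z,yawy,st=None):  # desired tcp, tool-y yaw (rad); tool vertical
    s=st or get_state(); Rc=R.from_quat(s["orientation"]); p=s["position"]
    ty=np.array([np.cos(yawy),np.sin(yawy),0]);tz=np.array([0,0,-1.]);tx=np.cross(ty,tz)
    Rd=R.from_matrix(np.stack([tx,ty,tz],1))
    d=Rc.inv().apply(np.array([x,y,z])-p); w=(Rc.inv()*Rd).as_rotvec(degrees=True)
    print("t",round(s["t"],2),"pos",np.round(p,4),"d mm",np.round(d*1000,1),"w",np.round(w,2),"j6",s["joint_pos"][5])
AX,AY,YW=.608,0,-.08
def post(th,r=.095):
    a=-np.pi/4+YW+th; return AX+r*np.cos(a),AY+r*np.sin(a),a+np.pi/2
E
python3 - <<'E'
from plan import *
x,y,a=post(0);go(x,y,.205,a);print(x,y,a)
E
```

```text
t 2.0 pos [0.1455 0.5304 0.2054] d mm [-6.649e+02 -4.425e+02  4.000e-01] w [-0.   -0.   34.24] j6 -0.06658614258306132
0.6695920172802711 -0.07232857946446054 0.7053981633974483
```

Request:
carry_out(increments=[{"tx":-0.665,"ty":-0.4425,"wz":34.2,"gripper":0.4},{"tx":-0.665,"ty":-0.4425,"wz":34.2,"gripper":0.4},{"tx":-0.665,"ty":-0.4425,"wz":34.2,"gripper":0.4},{"tx":-0.665,"ty":-0.4425,"wz":34.2,"gripper":0.4},{"tx":-0.665,"ty":-0.4425,"wz":34.2,"gripper":0.4},{"tx":-0.665,"ty":-0.4425,"wz":34.2,"gripper":0.4},{"tx":-0.665,"ty":-0.4425,"wz":34.2,"gripper":0.4},{"tx":-0.665,"ty":-0.4425,"wz":34.2,"gripper":0.4},{"tx":-0.665,"ty":-0.4425,"wz":34.2,"gripper":0.4},{"tx":-0.665,"ty":-0.4425,"wz":34.2,"gripper":0.4},{"tx":-0.665,"ty":-0.4425,"wz":34.2,"gripper":0.4},{"tx":-0.665,"ty":-0.4425,"wz":34.2,"gripper":0.4}])

```text
validation failed for argument at $.in...
```

Run:
```python
from plan import *
x,y,a=post(0);go(x,y,.205,a);print(get_state()["finger_gap"])
```

```text
t 2.0 pos [0.1455 0.5304 0.2054] d mm [-6.649e+02 -4.425e+02  4.000e-01] w [-0.   -0.   34.24] j6 -0.06658614258306132
0.9969761230214437
```

Request:
carry_out(increments=[{"tx":-0.665,"ty":-0.4425,"tz":0,"wx":0,"wy":0,"wz":34.2,"gripper":0.4}], newtons=10)

```text
t: 2.1
position: [0.1766, 0.4942, 0.205]
orientation: [0.206, 0.979, 0.0, -0.0]
force: [1.0, -0.2, -0.3]
finger_gap: 0.943
```

Run:
```python
from plan import *
x,y,a=post(0);go(x,y,.205,a);print(get_state()["finger_gap"])
```

```text
t 2.1 pos [0.1766 0.4942 0.205 ] d mm [-6.793e+02 -3.201e+02 -4.000e-01] w [-1.000e-02 -3.000e-02  2.584e+01] j6 0.0008765427009171066
0.9429703647041596
```

Request:
carry_out(increments=[{"tx":-0.679,"ty":-0.32,"tz":0,"wx":0,"wy":0,"wz":25.8,"gripper":0.4},{"tx":-0.679,"ty":-0.32,"tz":0,"wx":0,"wy":0,"wz":25.8,"gripper":0.4},{"tx":-0.679,"ty":-0.32,"tz":0,"wx":0,"wy":0,"wz":25.8,"gripper":0.4},{"tx":-0.679,"ty":-0.32,"tz":0,"wx":0,"wy":0,"wz":25.8,"gripper":0.4},{"tx":-0.679,"ty":-0.32,"tz":0,"wx":0,"wy":0,"wz":25.8,"gripper":0.4},{"tx":-0.679,"ty":-0.32,"tz":0,"wx":0,"wy":0,"wz":25.8,"gripper":0.4},{"tx":-0.679,"ty":-0.32,"tz":0,"wx":0,"wy":0,"wz":25.8,"gripper":0.4},{"tx":-0.679,"ty":-0.32,"tz":0,"wx":0,"wy":0,"wz":25.8,"gripper":0.4},{"tx":-0.679,"ty":-0.32,"tz":0,"wx":0,"wy":0,"wz":25.8,"gripper":0.4},{"tx":-0.679,"ty":-0.32,"tz":0,"wx":0,"wy":0,"wz":25.8,"gripper":0.4},{"tx":-0.679,"ty":-0.32,"tz":0,"wx":0,"wy":0,"wz":25.8,"gripper":0.4},{"tx":-0.679,"ty":-0.32,"tz":0,"wx":0,"wy":0,"wz":25.8,"gripper":0.4}])

```text
t: 3.3
position: [0.5717, 0.0367, 0.2055]
orientation: [0.421, 0.907, 0.0, 0.0]
force: [0.1, -0.2, 0.1]
finger_gap: 0.596
```

Run:
```python
from plan import *
x,y,a=post(0);go(x,y,.205,a);print(get_state()["finger_gap"])
```

```text
t 3.3 pos [0.5717 0.0367 0.2055] d mm [-146.5    4.2    0.6] w [ 0.02  0.01 -0.17] j6 -0.702321163487534
0.5962449370415138
```

Request:
carry_out(increments=[{"tx":-0.1465,"ty":0.004,"tz":0,"wx":0,"wy":0,"wz":0,"gripper":0.4},{"tx":-0.1465,"ty":0.004,"tz":0,"wx":0,"wy":0,"wz":0,"gripper":0.4},{"tx":-0.1465,"ty":0.004,"tz":0,"wx":0,"wy":0,"wz":0,"gripper":0.4},{"tx":-0.1465,"ty":0.004,"tz":0.02,"wx":0,"wy":0,"wz":0,"gripper":0.4},{"tx":-0.1465,"ty":0.004,"tz":0.05,"wx":0,"wy":0,"wz":0,"gripper":0.4},{"tx":-0.1465,"ty":0.004,"tz":0.06,"wx":0,"wy":0,"wz":0,"gripper":0.4}])

```text
t: 3.9
position: [0.6672, -0.0706, 0.142]
orientation: [0.421, 0.907, -0.001, -0.002]
force: [0.9, 0.1, -0.6]
finger_gap: 0.6
```

Run:
```python
from plan import *
from h import *
from station import cams
x,y,a=post(0);go(x,y,.087,a);print(get_state()["finger_gap"])
s=cams.capture("scene");t=cams.capture("top")
save(s,"s1.png",(250,110,400,260),4);save(t,"t1.png",(260,100,400,230),4)
a,b=cv2.imread("pics/s1.png"),cv2.imread("pics/t1.png");h=min(len(a),len(b));cv2.imwrite("pics/st1.png",cv2.resize(np.hstack([a[:h],b[:h]]),None,fx=.68,fy=.68))
```

```text
t 3.9 pos [ 0.6672 -0.0706  0.142 ] d mm [-3.   0.9 55. ] w [-0.17 -0.2  -0.18] j6 -0.8623444399074517
0.6004151240706689
```

View pics/st1.png

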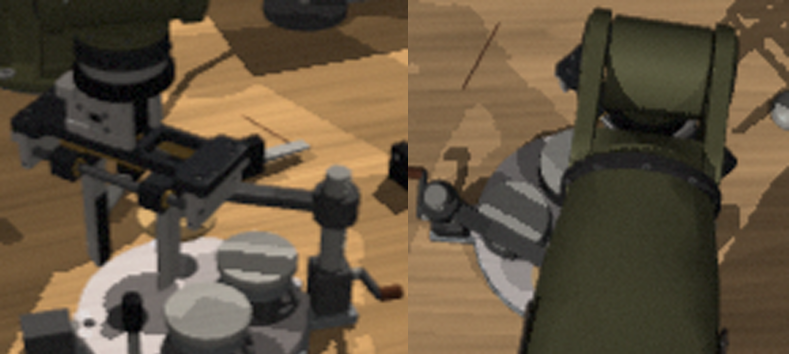

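Request:
carry_out(increments=[{"tx":0,"ty":0,"tz":0.025,"wx":0,"wy":0,"wz":0,"gripper":0.4},{"tx":0,"ty":0,"tz":0.05,"wx":0,"wy":0,"wz":0,"gripper":0.4},{"tx":0,"ty":0,"tz":0.055,"wx":0,"wy":0,"wz":0,"gripper":0.4},{"tx":0,"ty":0,"tz":0.055,"wx":0,"wy":0,"wz":0,"gripper":0.4}])

```text
t: 4.4
position: [0.6686, -0.0704, 0.0914]
orientation: [0.42, 0.907, 0.0, 0.0]
force: [0.2, -0.5, -0.3]
finger_gap: 0.6
```

Run:
```python
from plan import *
x,y,a=post(0);go(x,y,.087,a);print(get_state()["finger_gap"])
```

```text
t 4.4 pos [ 0.6686 -0.0704  0.0914] d mm [-2.1 -0.5  4.4] w [ 0.02  0.02 -0.14] j6 -0.8623579419378838
0.5998947965844573
```

Request:
carry_out(increments=[{"tx":-0.002,"ty":0,"tz":0.003,"wx":0,"wy":0,"wz":0,"gripper":1},{"tx":-0.002,"ty":0,"tz":0.003,"wx":0,"wy":0,"wz":0,"gripper":1},{"tx":-0.002,"ty":0,"tz":0.003,"wx":0,"wy":0,"wz":0,"gripper":1},{"tx":-0.002,"ty":0,"tz":0.003,"wx":0,"wy":0,"wz":0,"gripper":1},{"tx":-0.002,"ty":0,"tz":0.003,"wx":0,"wy":0,"wz":0,"gripper":1}], newtons=12)

```text
t: 4.9
position: [0.6696, -0.0723, 0.0878]
orientation: [0.421, 0.907, -0.0, 0.0]
force: [-6.1, -6.0, 2.8]
finger_gap: 0.213
```

```bash
python3 -c "
from math import *
for i in range(1,10):
  t=radians(5*i);print(round(.095*(1-cos(t)),4),round(.095*sin(t),4),-5*i)"
```

```text
0.0004 0.0083 -5
0.0014 0.0165 -10
0.0032 0.0246 -15
0.0057 0.0325 -20
0.0089 0.0401 -25
0.0127 0.0475 -30
0.0172 0.0545 -35
0.0222 0.0611 -40
0.0278 0.0672 -45
```

Request:
carry_out(increments=[{"tx":0.0004,"ty":0.0083,"tz":0,"wx":0,"wy":0,"wz":-5,"gripper":1},{"tx":0.0014,"ty":0.0165,"tz":0,"wx":0,"wy":0,"wz":-10,"gripper":1},{"tx":0.0032,"ty":0.0246,"tz":0,"wx":0,"wy":0,"wz":-15,"gripper":1},{"tx":0.0057,"ty":0.0325,"tz":0,"wx":0,"wy":0,"wz":-20,"gripper":1},{"tx":0.0089,"ty":0.0401,"tz":0,"wx":0,"wy":0,"wz":-25,"gripper":1},{"tx":0.0127,"ty":0.0475,"tz":0,"wx":0,"wy":0,"wz":-30,"gripper":1},{"tx":0.0172,"ty":0.0545,"tz":0,"wx":0,"wy":0,"wz":-35,"gripper":1},{"tx":0.0222,"ty":0.0611,"tz":0,"wx":0,"wy":0,"wz":-40,"gripper":1},{"tx":0.0278,"ty":0.0672,"tz":0,"wx":0,"wy":0,"wz":-45,"gripper":1}])

```text
t: 5.8
position: [0.702, -0.0076, 0.0877]
orientation: [0.04, 0.999, -0.0, -0.002]
force: [-12.9, -2.6, 8.1]
finger_gap: 0.188
```

Run:
```python
from plan import *
x,y,a=post(np.pi/4);go(x,y,.087,a);x,y,a=post(np.pi/2);go(x,y,.087,a);print(get_state()["finger_gap"],get_state()["force"])
```

```text
t 5.8 pos [ 0.702  -0.0076  0.0877] d mm [-0.7  0.   0.7] w [-0.05 -0.17  0.04] j6 -1.5539168823958511
t 5.8 pos [ 0.702  -0.0076  0.0877] d mm [27.  67.2  0.7] w [ 2.000e-02 -1.800e-01 -4.496e+01] j6 -1.5539168823958511
0.18759804524780693 [-12.89961207  -2.55176907   8.08788897]
```

Request:
carry_out(increments=[{"tx":0.0014,"ty":0.0083,"tz":0,"wx":0,"wy":0,"wz":-5,"gripper":1},{"tx":0.0029,"ty":0.0165,"tz":0,"wx":0,"wy":0,"wz":-10,"gripper":1},{"tx":0.0047,"ty":0.0246,"tz":0,"wx":0,"wy":0,"wz":-15,"gripper":1},{"tx":0.0072,"ty":0.0325,"tz":0,"wx":0,"wy":0,"wz":-20,"gripper":1},{"tx":0.0104,"ty":0.0401,"tz":0,"wx":0,"wy":0,"wz":-25,"gripper":1},{"tx":0.0142,"ty":0.0475,"tz":0,"wx":0,"wy":0,"wz":-30,"gripper":1},{"tx":0.0182,"ty":0.0545,"tz":0,"wx":0,"wy":0,"wz":-35,"gripper":1},{"tx":0.0232,"ty":0.0611,"tz":0,"wx":0,"wy":0,"wz":-40,"gripper":1},{"tx":0.0288,"ty":0.0672,"tz":0,"wx":0,"wy":0,"wz":-45,"gripper":1},{"tx":0.0288,"ty":0.0672,"tz":0,"wx":0,"wy":0,"wz":-45,"gripper":1}])

```text
t: 6.8
position: [0.6787, 0.0609, 0.0877]
orientation: [-0.346, 0.938, -0.001, -0.001]
force: [-7.7, -9.7, 3.9]
finger_gap: 0.192
```

Run:
```python
from plan import *
x,y,a=post(np.pi/2);go(x,y,.087,a);print(a,get_state()["finger_gap"],get_state()["force"])
```

```text
t 6.8 pos [0.6787 0.0609 0.0877] d mm [-1.7 -0.5  0.7] w [-0.01 -0.18  0.02] j6 -2.239142148846166
2.2761944901923448 0.19152799182798866 [-7.70586546 -9.65746253  3.89700692]
```

Request:
carry_out(increments=[{"tx":0,"ty":0,"tz":0,"wx":0,"wy":0,"wz":0,"gripper":0.5},{"tx":0,"ty":0,"tz":0,"wx":0,"wy":0,"wz":0,"gripper":0.5},{"tx":0,"ty":0,"tz":0,"wx":0,"wy":0,"wz":0,"gripper":0.5},{"tx":0,"ty":0,"tz":0,"wx":0,"wy":0,"wz":0,"gripper":0.5},{"tx":0,"ty":0,"tz":-0.02,"wx":0,"wy":0,"wz":0,"gripper":0.5},{"tx":0,"ty":0,"tz":-0.05,"wx":0,"wy":0,"wz":0,"gripper":0.5},{"tx":0,"ty":0,"tz":-0.1,"wx":0,"wy":0,"wz":0,"gripper":0.5},{"tx":0,"ty":0,"tz":-0.12,"wx":0,"wy":0,"wz":0,"gripper":0.5}])

```text
t: 7.6
position: [0.6808, 0.0621, 0.2126]
orientation: [-0.344, 0.939, -0.001, 0.003]
force: [-0.2, -0.0, 0.8]
finger_gap: 0.497
```

Run:
```python
from plan import *
from ov import *
from station import cams
print(get_state()["finger_gap"])
s=cams.capture("scene");pickle.dump(s,open("p2.pkl","wb"))
draw(s,model(.608,0,-.08,np.pi/2),(250,150,400,270),5,"os5.png")
go(.446,.307,.205,.215+np.pi/2)
```

```text
0.4974612268448312
t 7.65 pos [0.6813 0.0621 0.2145] d mm [ 21.3 339.    7.6] w [-0.19  0.44 27.95] j6 -2.236300324406611
```

View pics/os5.png

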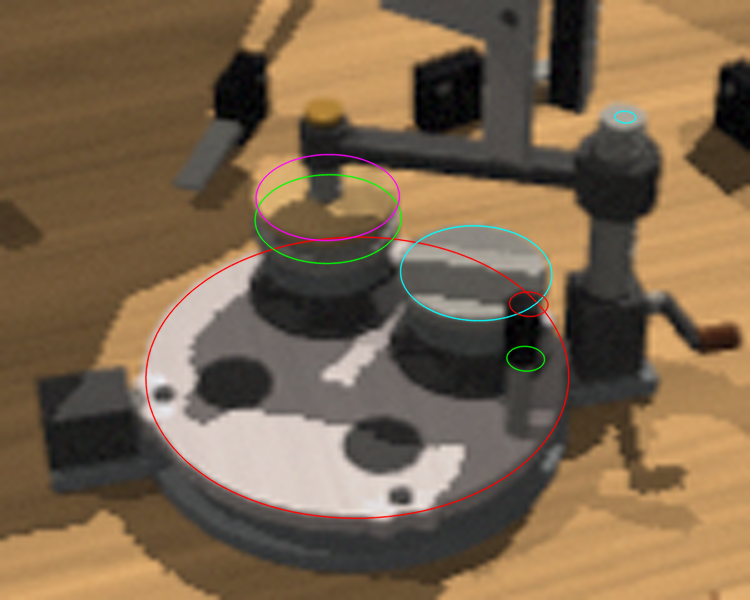

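Request:
carry_out(increments=[{"tx":0.021,"ty":0.339,"tz":0,"wx":0,"wy":0,"wz":28,"gripper":0.3},{"tx":0.021,"ty":0.339,"tz":0,"wx":0,"wy":0,"wz":28,"gripper":0.3},{"tx":0.021,"ty":0.339,"tz":0,"wx":0,"wy":0,"wz":28,"gripper":0.3},{"tx":0.021,"ty":0.339,"tz":0,"wx":0,"wy":0,"wz":28,"gripper":0.3},{"tx":0.021,"ty":0.339,"tz":0,"wx":0,"wy":0,"wz":28,"gripper":0.3},{"tx":0.021,"ty":0.339,"tz":0,"wx":0,"wy":0,"wz":28,"gripper":0.3},{"tx":0.021,"ty":0.339,"tz":0,"wx":0,"wy":0,"wz":28,"gripper":0.3},{"tx":0.021,"ty":0.339,"tz":0.02,"wx":0,"wy":0,"wz":28,"gripper":0.3},{"tx":0.021,"ty":0.339,"tz":0.06,"wx":0,"wy":0,"wz":28,"gripper":0.3},{"tx":0.021,"ty":0.339,"tz":0.1,"wx":0,"wy":0,"wz":28,"gripper":0.3},{"tx":0.021,"ty":0.339,"tz":0.13,"wx":0,"wy":0,"wz":28,"gripper":0.3},{"tx":0.021,"ty":0.339,"tz":0.13,"wx":0,"wy":0,"wz":28,"gripper":0.3}])

```text
t: 8.85
position: [0.4427, 0.306, 0.0736]
orientation: [-0.107, 0.994, -0.001, -0.003]
force: [0.5, -0.7, 0.4]
finger_gap: 0.7
```

Run:
```python
from plan import *
from ov import *
from station import cams
print(get_state()["finger_gap"])
s=cams.capture("scene");t=cams.capture("top")
save(s,"s1.png",(340,80,490,230),4);save(t,"t1.png",(160,160,310,310),4)
a,b=cv2.imread("pics/s1.png"),cv2.imread("pics/t1.png");cv2.imwrite("pics/st3.png",cv2.resize(np.hstack([a,b]),(800,400)))
go(.446,.307,.011,.215+np.pi/2)
```

```text
0.6999673864361246
t 8.95 pos [0.4449 0.3072 0.0781] d mm [-1.1 -0.4 67.1] w [ 0.   -0.01 -0.06] j6 -1.2482697389428843
```

View pics/st3.png

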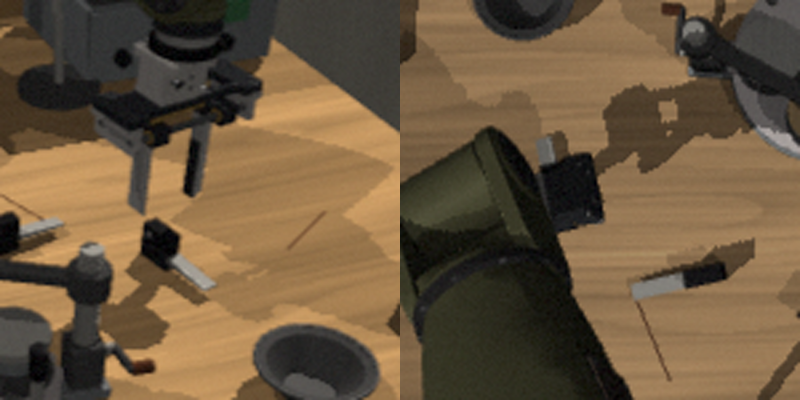

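Request:
carry_out(increments=[{"tx":-0.001,"ty":0,"tz":0.03,"wx":0,"wy":0,"wz":0,"gripper":0.3},{"tx":-0.001,"ty":0,"tz":0.055,"wx":0,"wy":0,"wz":0,"gripper":0.3},{"tx":-0.001,"ty":0,"tz":0.067,"wx":0,"wy":0,"wz":0,"gripper":0.3},{"tx":-0.001,"ty":0,"tz":0.067,"wx":0,"wy":0,"wz":0,"gripper":0.3},{"tx":-0.001,"ty":0,"tz":0.067,"wx":0,"wy":0,"wz":0,"gripper":0.5},{"tx":-0.001,"ty":0,"tz":0.067,"wx":0,"wy":0,"wz":0,"gripper":0.6}])

```text
t: 9.55
position: [0.4464, 0.3077, 0.012]
orientation: [-0.107, 0.994, 0.0, 0.001]
force: [-0.6, -0.8, -0.0]
finger_gap: 0.569
```

Run:
```python
from plan import *
s=get_state();print(s["finger_gap"],s["force"]);go(.446,.307,.011,.215+np.pi/2)
```

```text
0.5690096729019468 [-0.57035732 -0.76296624 -0.02917153]
t 9.55 pos [0.4464 0.3077 0.012 ] d mm [ 0.6 -0.6  1. ] w [ 0.04  0.13 -0.06] j6 -1.2488880402598377
```

Request:
carry_out(increments=[{"tx":0,"ty":0,"tz":0,"wx":0,"wy":0,"wz":0,"gripper":1},{"tx":0,"ty":0,"tz":0,"wx":0,"wy":0,"wz":0,"gripper":1},{"tx":0,"ty":0,"tz":0,"wx":0,"wy":0,"wz":0,"gripper":1},{"tx":0,"ty":0,"tz":0,"wx":0,"wy":0,"wz":0,"gripper":1},{"tx":0,"ty":0,"tz":0,"wx":0,"wy":0,"wz":0,"gripper":1},{"tx":0,"ty":0,"tz":0,"wx":0,"wy":0,"wz":0,"gripper":1}], newtons=25)

```text
t: 10.15
position: [0.4457, 0.3072, 0.0106]
orientation: [-0.107, 0.994, -0.0, 0.0]
force: [-0.5, -0.8, 3.5]
finger_gap: 0.216
```

Run:
```python
from plan import *
s=get_state();print(s["finger_gap"]*94,s["force"],s["orientation"]);go(.446,.307,.011,.215+np.pi/2)
```

```text
20.28161844296335 [-0.53371442 -0.83681212  3.51617018] [-1.06812518e-01  9.94279178e-01 -4.62491484e-05  2.32719695e-05]
t 10.15 pos [0.4457 0.3072 0.0106] d mm [-0.2 -0.2 -0.4] w [-0.01  0.   -0.06] j6 -1.248917119228736
```

Request:
carry_out(increments=[{"tx":0,"ty":0,"tz":-0.02,"wx":0,"wy":0,"wz":0,"gripper":1},{"tx":0,"ty":0,"tz":-0.06,"wx":0,"wy":0,"wz":0,"gripper":1},{"tx":0,"ty":0,"tz":-0.1,"wx":0,"wy":0,"wz":0,"gripper":1},{"tx":0,"ty":0,"tz":-0.12,"wx":0,"wy":0,"wz":0,"gripper":1},{"tx":0,"ty":0,"tz":-0.12,"wx":0,"wy":0,"wz":0,"gripper":1}])

```text
t: 10.65
position: [0.4467, 0.3079, 0.1331]
orientation: [-0.107, 0.994, 0.001, 0.002]
force: [-0.2, 0.5, -2.6]
finger_gap: 0.214
```

Run:
```python
from plan import *
s=get_state();print(s["finger_gap"]*94,s["force"],s["orientation"]);go(.405,.0165,.131,-.08+np.pi/2)
```

```text
20.094421399382085 [-0.24403749  0.51865141 -2.62241161] [-0.10680798  0.99427678  0.00102538  0.00216744]
t 10.65 pos [0.4467 0.3079 0.1331] d mm [ 102.6 -275.9    1.2] w [ 0.13  0.24 16.85] j6 -1.2488853369985395
```

Request:
carry_out(increments=[{"tx":0.103,"ty":-0.276,"tz":0,"wx":0,"wy":0,"wz":16.9,"gripper":1},{"tx":0.103,"ty":-0.276,"tz":0,"wx":0,"wy":0,"wz":16.9,"gripper":1},{"tx":0.103,"ty":-0.276,"tz":0,"wx":0,"wy":0,"wz":16.9,"gripper":1},{"tx":0.103,"ty":-0.276,"tz":0,"wx":0,"wy":0,"wz":16.9,"gripper":1},{"tx":0.103,"ty":-0.276,"tz":0,"wx":0,"wy":0,"wz":16.9,"gripper":1},{"tx":0.103,"ty":-0.276,"tz":0,"wx":0,"wy":0,"wz":16.9,"gripper":1},{"tx":0.103,"ty":-0.276,"tz":0,"wx":0,"wy":0,"wz":16.9,"gripper":1},{"tx":0.103,"ty":-0.276,"tz":0,"wx":0,"wy":0,"wz":16.9,"gripper":1},{"tx":0.103,"ty":-0.276,"tz":0,"wx":0,"wy":0,"wz":16.9,"gripper":1},{"tx":0.103,"ty":-0.276,"tz":0,"wx":0,"wy":0,"wz":16.9,"gripper":1}])

```text
t: 11.65
position: [0.4036, 0.0167, 0.13]
orientation: [0.04, 0.999, 0.0, -0.0]
force: [-0.5, 0.8, -1.2]
finger_gap: 0.215
```

Run:
```python
from plan import *
from ov import *
from station import cams
s=get_state();print(s["finger_gap"]*94,s["force"],s["orientation"]);go(.405,.0165,.0853,-.08+np.pi/2)
S=cams.capture("scene");t=cams.capture("top");pickle.dump((S,t,s),open("p3.pkl","wb"))
X=s["position"]
L=feeler(X[0],X[1],-.08,X[2]-.0106)+model(.608,0,-.08,np.pi/2)
draw(S,L,(270,100,370,230),6,"s1.png");draw(t,L,(280,170,370,287),6.667,"t1.png")
a,b=cv2.imread("pics/s1.png"),cv2.imread("pics/t1.png");b=cv2.resize(b,(600,780));cv2.imwrite("pics/st4.png",cv2.resize(np.hstack([a,b]),None,fx=.66,fy=.66))
```

```text
20.16887310220233 [-0.53295203  0.80004468 -1.15679536] [ 3.95614353e-02  9.99217050e-01  4.42915743e-05 -4.22583291e-04]
t 11.65 pos [0.4036 0.0167 0.13  ] d mm [-1.5 -0.1 44.7] w [ 0.   -0.05  0.05] j6 -1.5411815184480866
```

View pics/st4.png

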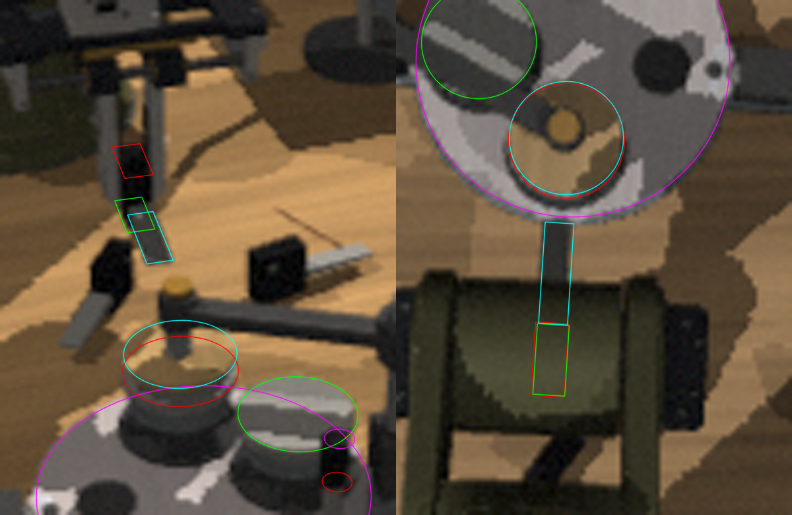

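Request:
carry_out(increments=[{"tx":0,"ty":0,"tz":0.02,"wx":0,"wy":0,"wz":0,"gripper":1},{"tx":0,"ty":0,"tz":0.035,"wx":0,"wy":0,"wz":0,"gripper":1},{"tx":0,"ty":0,"tz":0.044,"wx":0,"wy":0,"wz":0,"gripper":1},{"tx":0,"ty":0,"tz":0.044,"wx":0,"wy":0,"wz":0,"gripper":1},{"tx":0,"ty":0,"tz":0.044,"wx":0,"wy":0,"wz":0,"gripper":1},{"tx":0,"ty":0,"tz":0.044,"wx":0,"wy":0,"wz":0,"gripper":1}])

```text
t: 12.35
position: [0.404, 0.0158, 0.0871]
orientation: [0.04, 0.999, -0.0, 0.001]
force: [-0.3, 0.7, -1.9]
finger_gap: 0.21
```

Run:
```python
from plan import *
s=get_state();print(s["force"],s["moment"],s["orientation"]);go(.405,.0165,.0853,-.08+np.pi/2)
```

```text
[-0.26605715  0.69964444 -1.89546611] [ 0.03061949  0.05771928 -0.03235958] [ 4.03375378e-02  9.99185975e-01 -3.55326159e-06  5.19467350e-04]
t 12.35 pos [0.404  0.0158 0.0871] d mm [-0.9  0.8  1.8] w [ 0.    0.06 -0.04] j6 -1.5417760090868962
```

Request:
carry_out(increments=[{"tx":-0.001,"ty":0.0005,"tz":0.0015,"wx":0,"wy":0,"wz":0,"gripper":1},{"tx":-0.001,"ty":0.0005,"tz":0.0015,"wx":0,"wy":0,"wz":0,"gripper":1}])

```text
t: 12.55
position: [0.4049, 0.0161, 0.0851]
orientation: [0.04, 0.999, 0.0, 0.0]
force: [0.2, 0.2, -1.4]
finger_gap: 0.209
```

Request:
carry_out(increments=[{"tx":0,"ty":0,"tz":0,"wx":0,"wy":0,"wz":0,"gripper":1}])

```text
t: 12.65
position: [0.4048, 0.0161, 0.0851]
orientation: [0.04, 0.999, -0.0, 0.0]
force: [0.8, -0.4, -1.0]
finger_gap: 0.208
```

Request:
carry_out(increments=[{"tx":0,"ty":0,"tz":0,"wx":0,"wy":0,"wz":0,"gripper":1}])

```text
t: 12.75
position: [0.4047, 0.0161, 0.085]
orientation: [0.041, 0.999, 0.0, 0.0]
force: [0.5, 0.3, -1.9]
finger_gap: 0.212
```

Request:
carry_out(increments=[{"tx":0,"ty":0,"tz":0,"wx":0,"wy":0,"wz":0,"gripper":1}])

```text
t: 12.85
position: [0.4047, 0.0161, 0.085]
orientation: [0.04, 0.999, -0.0, 0.0]
force: [0.1, -0.6, -1.3]
finger_gap: 0.212
```

Request:
carry_out(increments=[{"tx":0,"ty":0,"tz":0,"wx":0,"wy":0,"wz":0,"gripper":1}])

```text
t: 12.95
position: [0.4047, 0.0161, 0.085]
orientation: [0.04, 0.999, -0.0, -0.0]
force: [0.3, -0.1, -1.1]
finger_gap: 0.212
```

Request:
carry_out(increments=[{"tx":0,"ty":0,"tz":-0.0003,"wx":0,"wy":0,"wz":0,"gripper":1},{"tx":-0.005,"ty":0,"tz":-0.0003,"wx":0,"wy":0,"wz":0,"gripper":1},{"tx":-0.01,"ty":0,"tz":-0.0003,"wx":0,"wy":0,"wz":0,"gripper":1},{"tx":-0.014,"ty":0,"tz":-0.0003,"wx":0,"wy":0,"wz":0,"gripper":1},{"tx":-0.014,"ty":0,"tz":-0.0003,"wx":0,"wy":0,"wz":0,"gripper":1}])

```text
t: 13.45
position: [0.4192, 0.0149, 0.0852]
orientation: [0.04, 0.999, -0.0, 0.0]
force: [-0.3, 0.9, -0.8]
finger_gap: 0.21
```

Request:
carry_out(increments=[{"tx":-0.002,"ty":0,"tz":0,"wx":0,"wy":0,"wz":0,"gripper":1},{"tx":-0.004,"ty":0,"tz":0,"wx":0,"wy":0,"wz":0,"gripper":1},{"tx":-0.006,"ty":0,"tz":0,"wx":0,"wy":0,"wz":0,"gripper":1},{"tx":-0.006,"ty":0,"tz":0,"wx":0,"wy":0,"wz":0,"gripper":1}])

```text
t: 13.85
position: [0.4248, 0.0144, 0.0853]
orientation: [0.04, 0.999, -0.0, 0.0]
force: [-0.7, 0.2, -0.6]
finger_gap: 0.212
```

Request:
carry_out(increments=[{"tx":-0.002,"ty":0,"tz":0,"wx":0,"wy":0,"wz":0,"gripper":1},{"tx":-0.004,"ty":0,"tz":0,"wx":0,"wy":0,"wz":0,"gripper":1},{"tx":-0.006,"ty":0,"tz":0,"wx":0,"wy":0,"wz":0,"gripper":1},{"tx":-0.006,"ty":0,"tz":0,"wx":0,"wy":0,"wz":0,"gripper":1}])

```text
t: 14.25
position: [0.4308, 0.014, 0.0853]
orientation: [0.04, 0.999, 0.0, 0.0]
force: [-0.1, 0.0, -0.9]
finger_gap: 0.21
```

Request:
carry_out(increments=[{"tx":-0.002,"ty":0,"tz":0,"wx":0,"wy":0,"wz":0,"gripper":1},{"tx":-0.004,"ty":0,"tz":0,"wx":0,"wy":0,"wz":0,"gripper":1},{"tx":-0.006,"ty":0,"tz":0,"wx":0,"wy":0,"wz":0,"gripper":1},{"tx":-0.006,"ty":0,"tz":0,"wx":0,"wy":0,"wz":0,"gripper":1}])

```text
t: 14.65
position: [0.4368, 0.0135, 0.0852]
orientation: [0.04, 0.999, -0.0, -0.0]
force: [-0.0, -0.7, -1.2]
finger_gap: 0.211
```

Request:
carry_out(increments=[{"tx":-0.002,"ty":0,"tz":0.0004,"wx":0,"wy":0,"wz":0,"gripper":1},{"tx":-0.004,"ty":0,"tz":0.0004,"wx":0,"wy":0,"wz":0,"gripper":1},{"tx":-0.006,"ty":0,"tz":0.0004,"wx":0,"wy":0,"wz":0,"gripper":1},{"tx":-0.006,"ty":0,"tz":0.0004,"wx":0,"wy":0,"wz":0,"gripper":1}])

```text
t: 15.05
position: [0.4428, 0.013, 0.0848]
orientation: [0.04, 0.999, 0.0, 0.0]
force: [0.5, -0.3, -1.7]
finger_gap: 0.213
```

Run:
```python
from plan import *
from ov import *
from station import cams
s=get_state();print(s["force"],s["position"])
S=cams.capture("scene");t=cams.capture("top");pickle.dump((S,t,s),open("p4.pkl","wb"))
X=s["position"]
L=feeler(X[0],X[1],-.08,X[2]-.0106)+model(.608,0,-.08,np.pi/2)
draw(S,[],(270,130,360,230),7,"s1.png");draw(t,L,(280,170,370,270),7,"t1.png")
a,b=cv2.imread("pics/s1.png"),cv2.imread("pics/t1.png");cv2.imwrite("pics/st5.png",cv2.resize(np.hstack([a,b]),None,fx=.63,fy=.63))
```

```text
[ 0.50367517 -0.30213335 -1.66047225] [0.44278773 0.0129976  0.08484544]
```

View pics/st5.png

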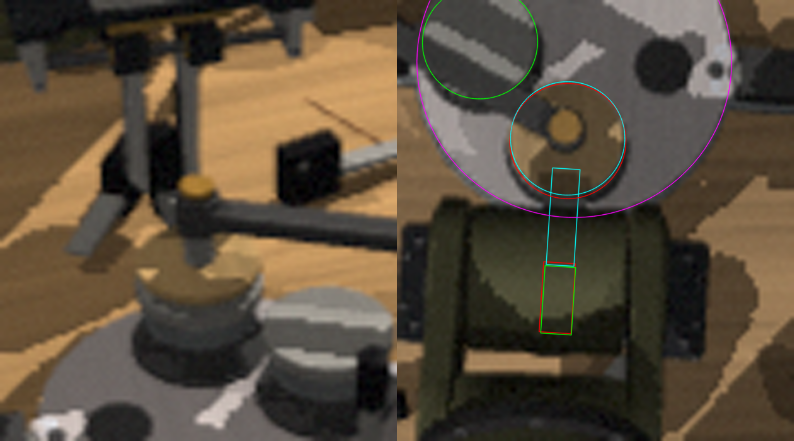

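Request:
carry_out(increments=[{"tx":-0.0015,"ty":0,"tz":0,"wx":0,"wy":0,"wz":0,"gripper":1},{"tx":-0.003,"ty":0,"tz":0,"wx":0,"wy":0,"wz":0,"gripper":1}])

```text
t: 15.35
position: [0.4456, 0.0128, 0.0849]
orientation: [0.04, 0.999, 0.0, 0.0]
force: [-0.3, -0.0, -1.6]
finger_gap: 0.211
```

Request:
carry_out(increments=[{"tx":-0.0015,"ty":0,"tz":0,"wx":0,"wy":0,"wz":0,"gripper":1},{"tx":-0.003,"ty":0,"tz":0,"wx":0,"wy":0,"wz":0,"gripper":1}])

```text
t: 15.55
position: [0.4487, 0.0125, 0.0849]
orientation: [0.04, 0.999, 0.0, 0.0]
force: [0.9, 0.5, -1.0]
finger_gap: 0.21
```

Request:
carry_out(increments=[{"tx":-0.0015,"ty":0,"tz":0,"wx":0,"wy":0,"wz":0,"gripper":1},{"tx":-0.003,"ty":0,"tz":0,"wx":0,"wy":0,"wz":0,"gripper":1}])

```text
t: 15.75
position: [0.4517, 0.0123, 0.0848]
orientation: [0.04, 0.999, -0.0, -0.0]
force: [0.2, 0.5, -1.4]
finger_gap: 0.208
```

Request:
carry_out(increments=[{"tx":-0.0015,"ty":0,"tz":0,"wx":0,"wy":0,"wz":0,"gripper":1},{"tx":-0.003,"ty":0,"tz":0,"wx":0,"wy":0,"wz":0,"gripper":1}])

```text
t: 15.95
position: [0.4543, 0.0121, 0.0847]
orientation: [0.04, 0.999, 0.0, -0.0]
force: [-2.4, 0.3, -1.6]
finger_gap: 0.211
```

Request:
carry_out(increments=[{"tx":-0.0015,"ty":0,"tz":0,"wx":0,"wy":0,"wz":0,"gripper":1},{"tx":-0.003,"ty":0,"tz":0,"wx":0,"wy":0,"wz":0,"gripper":1}])

```text
t: 16.15
position: [0.4573, 0.0118, 0.0847]
orientation: [0.04, 0.999, 0.0, -0.0]
force: [-2.4, -0.8, -2.8]
finger_gap: 0.212
```

Request:
carry_out(increments=[{"tx":-0.001,"ty":0,"tz":0,"wx":0,"wy":0,"wz":0,"gripper":1},{"tx":-0.002,"ty":0,"tz":0,"wx":0,"wy":0,"wz":0,"gripper":1},{"tx":-0.003,"ty":0,"tz":0,"wx":0,"wy":0,"wz":0,"gripper":1},{"tx":-0.004,"ty":0,"tz":0,"wx":0,"wy":0,"wz":0,"gripper":1}])

```text
t: 16.55
position: [0.4614, 0.0115, 0.0848]
orientation: [0.04, 0.999, -0.0, -0.0]
force: [-3.6, 0.2, -2.9]
finger_gap: 0.217
```

Request:
carry_out(increments=[{"tx":-0.001,"ty":0,"tz":0,"wx":0,"wy":0,"wz":0,"gripper":1},{"tx":-0.002,"ty":0,"tz":0,"wx":0,"wy":0,"wz":0,"gripper":1},{"tx":-0.003,"ty":0,"tz":0,"wx":0,"wy":0,"wz":0,"gripper":1},{"tx":-0.004,"ty":0,"tz":0,"wx":0,"wy":0,"wz":0,"gripper":1}])

```text
t: 16.95
position: [0.4655, 0.0111, 0.0848]
orientation: [0.04, 0.999, -0.0, -0.0]
force: [-3.8, -0.2, -3.5]
finger_gap: 0.214
```

Request:
carry_out(increments=[{"tx":-0.001,"ty":0,"tz":0,"wx":0,"wy":0,"wz":0,"gripper":1},{"tx":-0.002,"ty":0,"tz":0,"wx":0,"wy":0,"wz":0,"gripper":1},{"tx":-0.003,"ty":0,"tz":0,"wx":0,"wy":0,"wz":0,"gripper":1},{"tx":-0.004,"ty":0,"tz":0,"wx":0,"wy":0,"wz":0,"gripper":1}])

```text
t: 17.35
position: [0.4695, 0.0108, 0.0848]
orientation: [0.04, 0.999, 0.0, -0.0]
force: [-4.7, 0.8, -4.1]
finger_gap: 0.21
```

Run:
```python
from plan import *
from ov import *
from station import cams
s=get_state();print(s["force"],s["moment"],s["position"],s["orientation"])
S=cams.capture("scene");pickle.dump(S,open("p5.pkl","wb"))
S0=pickle.load(open("p4.pkl","rb"))[0]
a=[cv2.resize(cv2.cvtColor(x["frame"][155:225,285:355],cv2.COLOR_RGB2BGR),(400,400),interpolation=cv2.INTER_CUBIC) for x in(S0,S)]
cv2.imwrite("pics/cmp.png",np.hstack(a))
g=[cv2.cvtColor(x["frame"],cv2.COLOR_RGB2GRAY).astype(float) for x in(S0,S)]
for nm,(x0,y0,x1,y1) in{"knob":(304,166,324,184),"knobtop":(306,166,322,176),"column":(360,165,385,200),"arm":(330,172,355,186),"turret":(285,210,340,235)}.items():
    print(nm,cv2.phaseCorrelate(g[0][y0:y1,x0:x1],g[1][y0:y1,x0:x1],cv2.createHanningWindow((x1-x0,y1-y0),cv2.CV_64F)))
print(proj(S,[[.546,.005,.16],[.546,.005,.162]]))
```

```text
[-4.71033078  0.81341346 -4.10126211] [0.10399236 0.86188956 0.01119153] [0.46946885 0.01082824 0.08477673] [ 4.04616320e-02  9.99181086e-01  3.90034843e-06 -1.19999055e-04]
knob ((-0.3297929963655015, -0.6040192265231745), 0.919628097723214)
knobtop ((0.11522678914258933, -0.11376097680389474), 1.2285408211713778)
column ((0.48540100966966904, 0.11535199358121773), 0.8529647839282203)
arm ((0.39499489352059136, 0.48122807927613387), 0.9191226044352011)
turret ((0.014360504727420675, 0.452915179748139), 0.9163285507655531)
[[314.55009177 169.36436537]
 [314.5367863  168.69904358]]
```

View pics/cmp.png

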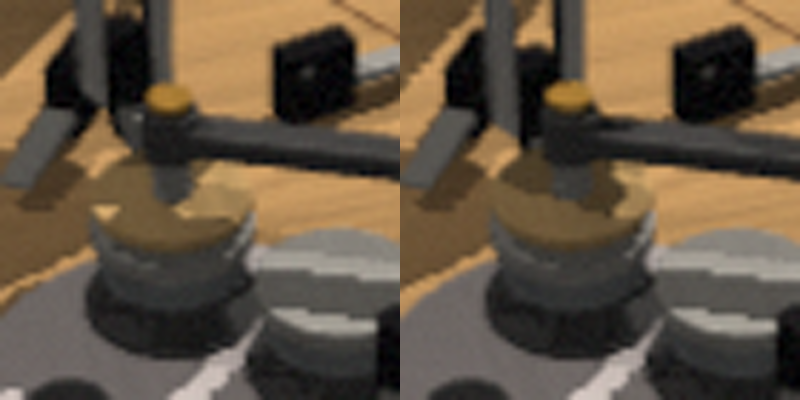

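Request:
carry_out(increments=[{"tx":-0.001,"ty":0,"tz":0.0002,"wx":0,"wy":0,"wz":0,"gripper":1},{"tx":-0.002,"ty":0,"tz":0.0003,"wx":0,"wy":0,"wz":0,"gripper":1},{"tx":-0.003,"ty":0,"tz":0.0003,"wx":0,"wy":0,"wz":0,"gripper":1},{"tx":-0.0035,"ty":0,"tz":0.0003,"wx":0,"wy":0,"wz":0,"gripper":1}])

```text
t: 17.8
position: [0.4729, 0.0106, 0.0846]
orientation: [0.04, 0.999, -0.0, -0.0]
force: [-6.0, 0.4, -3.0]
finger_gap: 0.21
```

Request:
carry_out(increments=[{"tx":0,"ty":0,"tz":0,"wx":0,"wy":0,"wz":0,"gripper":1},{"tx":0,"ty":0,"tz":0,"wx":0,"wy":0,"wz":0,"gripper":1}])

```text
t: 18.0
position: [0.473, 0.0106, 0.0846]
orientation: [0.04, 0.999, -0.0, -0.0]
force: [-4.8, 0.7, -2.9]
finger_gap: 0.211
```

Request:
carry_out(increments=[{"tx":0,"ty":0,"tz":0,"wx":0,"wy":0,"wz":0,"gripper":1}])

```text
t: 18.1
position: [0.473, 0.0105, 0.0846]
orientation: [0.04, 0.999, 0.0, 0.0]
force: [-4.6, 0.5, -3.5]
finger_gap: 0.211
```

Run:
```python
from plan import *
from ov import *
from station import cams
s=get_state();print(s["force"],s["moment"],s["position"],s["orientation"])
S=cams.capture("scene");T=cams.capture("top")
pickle.dump((S,T),open("p6.pkl","wb"))
S0=pickle.load(open("p4.pkl","rb"))[0]
g=[x["frame"].astype(float) for x in(S0,S)]
# knob (saturated yellow) centroid via soft weight red-blue
for x in g:
    w=np.clip(x[166:177,306:324,0]-x[166:177,306:324,2]-45,0,None); yy,xx=np.mgrid[166:177,306:324]
    print("knob",(w*yy).sum()/w.sum(),(w*xx).sum()/w.sum(),w.sum())
L=model(.608,0,-.08,np.pi/2)
draw(S,L,(250,130,400,270),5,"fs.png")
save(T,"ft.png")
```

```text
[-4.62167341  0.48113254 -3.4550001 ] [0.10904607 0.91468229 0.04901638] [0.47298116 0.01053421 0.08457363] [4.04635225e-02 9.99181016e-01 7.37591473e-07 2.38210809e-05]
knob 170.09677419354838 317.80244439991986 4991.0
knob 170.23609508423726 318.1550888529887 4333.0
```

View pics/fs.png

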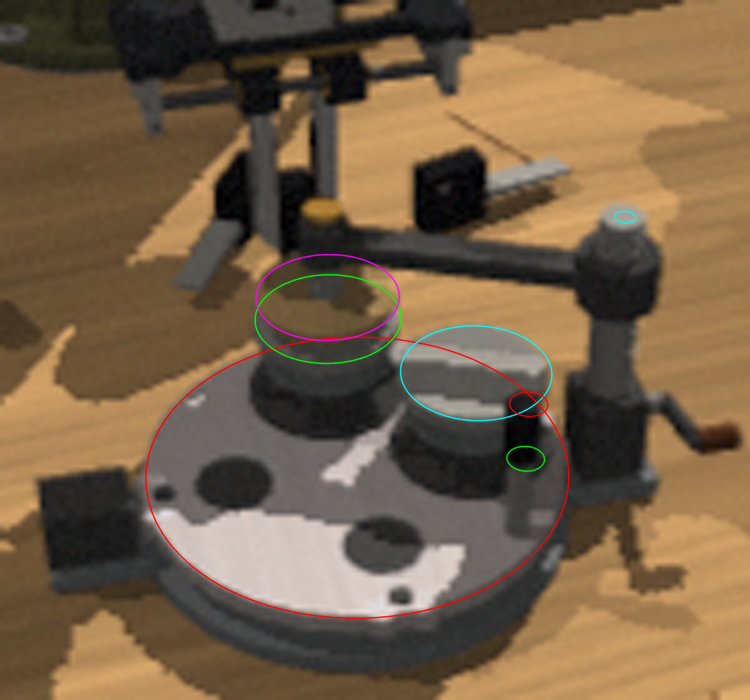

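View pics/ft.png

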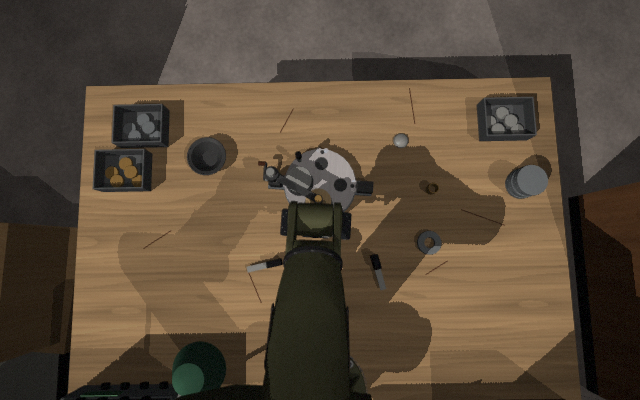

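Run:
```python
from ov import *
Ss=[pickle.load(open("p0.pkl","rb"))[0],pickle.load(open("p2.pkl","rb")),pickle.load(open("p3.pkl","rb"))[0],pickle.load(open("p4.pkl","rb"))[0],pickle.load(open("p5.pkl","rb")),pickle.load(open("p6.pkl","rb"))[0]]
for k,S in enumerate(Ss):
    f=S["frame"].astype(float); r=(f[...,0]-f[...,2])/(f.sum(2)+15)
    out=[]
    for c in range(306,328):
        col=r[188:206,c]; hi=np.median(col[2:6]);lo=np.median(r[204:208,c]);m=(hi+lo)/2
        i=[j for j in range(4,17) if col[j]>m>=col[j+1]]
        if i and hi-lo>.08: j=i[-1];out.append(188+j+(col[j]-m)/(col[j]-col[j+1]))
        else: out.append(np.nan)
    print(k,np.round(out,1),np.round(np.nanmedian(out),2))
# edge model: front bottom edge
X=np.array([[.5462,.005,.0905+.0]]);S=Ss[-1]
print(proj(S,[[.58,-.01,.0905],[.58,-.01,.0925]]))
```

```text
0 [197.3 197.2 197.5 197.5 198.2 198.6 198.6 198.7 198.6 198.5 198.5 198.5
 198.3 197.8 197.7 197.6 196.8 196.6 196.5 196.6 196.6 196.6] 197.64
1 [197.4 197.7 197.9 198.1 198.6 198.6 198.8 198.9 199.1 199.  198.9 198.8
 198.7 198.4 198.2 198.  197.6 196.9 196.6 195.8 194.8 193.7] 198.17
2 [197.2 197.8 198.1 198.5 198.6 198.7 198.8 198.9 199.1 199.  199.  198.8
 198.6 198.5 198.3 197.9 197.5 197.  196.6 196.  194.9 193.7] 198.36
3 [197.2 197.8 198.  197.9 198.6 198.7 198.8 198.8 198.9 199.  198.9 198.8
 198.7 198.5 198.1 197.8 197.6 197.  196.5 195.7 194.9 193.7] 198.04
4 [196.7 197.4 197.6 197.8 198.3 198.4 198.5 198.6 198.8 198.7 198.4 198.6
 198.3 198.2 197.8 197.6 196.9 196.6 196.2 195.6 195.  193. ] 197.78
5 [196.7 197.2 197.7 197.8 198.  198.3 198.5 198.5 198.6 198.7 198.6 198.5
 198.4 198.  197.7 197.6 197.  196.6 196.1 195.4 194.4 192.9] 197.77
[[313.42986883 200.41356955]
 [313.41543895 199.79254764]]
```

```bash
python3 -c "
from station import arm,get_state
s=get_state();print(s['t'],s['finger_gap'],s['force']);print(arm.close_job())"
```

```text
18.2 0.2097595141971503 [-4.89343468  0.07035973 -3.36786235]
the job is handed in; nothing more can be done
None
```

I turned the turret one click counter-clockwise by its post and let go of the post. I then picked up the farthest feeler and slid it level under the baffle, and handed in at 18.2 s still holding the handle.

**Turret:** a picture taken after release matched the expected positions for exactly one click, with the next driver under the baffle.

**Blade depth:** it first dragged with the handle at about x = 0.453 m, and I pushed on to 0.473 m. The estimates of the lift roughly agree:
- **Geometry:** about 1.5 mm, from the blade's taper and the distance pushed after first contact.
- **Drag:** about 1.3 to 1.7 mm, from the drag rising from 2.4 N at contact to about 4.6–4.9 N while still (6 N in one reading just after moving).
- **Scene image:** about 1.4 mm, from how far the baffle's edge moved up. Single columns of pixels are noisy.

**Checks that disagreed or stayed open:**
- **Brass knob:** a check on the knob above the stem showed no clear rise, so I didn't use it.
- **Vertical force:** it ended about 2 N more downward than before contact, so the handle still carries part of the baffle's load and may be a fraction of a millimetre high.
- **Post turn:** it had up to about 13 N of sideways force, probably because my estimate of the turret's centre was off by 1 to 2 mm.

The loose parts and the other feelers were not touched and look unmoved in the final top picture.

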